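# Set up a catalogue photograph of gift boxes at the jeweller's bench

### The job

Get the bench ready for the catalogue photograph. Clear the red cup off the white photo block by nesting all three cups fully into one upright stack on the bench, and stack every gift box that is there in a single column, upright and square, on the centre of the photo block with their long sides along the block's long side. Once the column stands, turn the camera's focus knob until its white pointer is at the red index flag; leave the thread spool, jar, tin and red case where they are.

Things in the scene. Friction and masses are not known exactly. Their poses are not given: they have to be found in the camera images.
- box_teal: closed gift box, teal with white dots, a rigid block 96 mm (its x) x 62 mm (its y) x 42 mm high, about 160 g; origin at the centre of its underside; may be absent
- box_pink: closed gift box, pink with white dots, a rigid block 96 mm (its x) x 62 mm (its y) x 42 mm high, about 160 g; origin at the centre of its underside; may be absent
- box_cream: closed gift box, cream with white dots, a rigid block 96 mm (its x) x 62 mm (its y) x 42 mm high, about 160 g; origin at the centre of its underside; may be absent
- box_violet: closed gift box, violet with white dots, a rigid block 96 mm (its x) x 62 mm (its y) x 42 mm high, about 160 g; origin at the centre of its underside; may be absent
- cup_white: white enamel nesting cup, 44 mm tall: foot 42 mm across tapering out to 52 mm at height 22 mm, then a straight collar 62 mm across from height 22 to 44 mm (the rim); the collar wall is 2.5 mm. Origin at the centre of its underside, z up. Nested, the collar rests on the rim of the cup below, so each cup stands 22 mm higher than the one under it. Starts on the bench.
- cup_blue: blue enamel nesting cup, 44 mm tall: foot 42 mm across tapering out to 52 mm at height 22 mm, then a straight collar 62 mm across from height 22 to 44 mm (the rim); the collar wall is 2.5 mm. Origin at the centre of its underside, z up. Nested, the collar rests on the rim of the cup below, so each cup stands 22 mm higher than the one under it. Starts on the bench.
- cup_red: red enamel nesting cup, 44 mm tall: foot 42 mm across tapering out to 52 mm at height 22 mm, then a straight collar 62 mm across from height 22 to 44 mm (the rim); the collar wall is 2.5 mm. Origin at the centre of its underside, z up. Nested, the collar rests on the rim of the cup below, so each cup stands 22 mm higher than the one under it. Starts on the photo block.
- photo_block: fixed white plinth, 136 mm along its x, 100 mm along its y, 24 mm high, with a thin grey 98 x 64 mm outline on top where the boxes go; origin at the centre of its underside
- block_top (a point): centre of the photo block's top face, 24 mm above the bench; the first box's origin belongs here, the next ones 42 mm higher each
- focus_unit: fixed black focus controller, 136 x 136 x 50 mm, with a ring of white ticks round the knob; origin at the centre of its underside, the knob's axis is vertical through it
- focus_knob (a joint): angle of the focus knob, rad, 0 to 5, growing clockwise seen from above; at 0 the pointer points along the unit's -x
- knob_grip (a point): on the knob's axis at gripping height, 84 mm above the bench. The knob is a grey disc of radius 36 mm (top 60 mm above the bench) with an aluminium grip bar across it, 62 mm long, 16 mm wide, from 60 to 96 mm above the bench; the bar lies along the line from the axis to the pointer and stays where it is left
- knob_pointer (a point): tip of the white pointer line that marks one end of the grip bar, 40 mm from the knob's axis
- index_tip (a point): inner tip of the red index flag (22 x 8 mm) on the controller's top, 40 mm from the knob's axis; the flag lies radially
- spool: thread spool, 40 mm across, 50 mm high, origin at the centre of its underside; leave alone
- jar: glass jar, 60 mm across, 90 mm high, origin at the centre of its underside; leave alone
- tin: yellow tin, 90 mm across, 85 mm high, origin at the centre of its underside; leave alone
- case: flat case with red base and clear lid, 120 x 85 x 30 mm, origin at the centre of its underside; leave alone

How it is judged:
On the way, in this order (a step that is already met when the one before it is completed fails the run):
1. every gift box stands upright in one square column on the centre of the photo block (horizontal distance between each of box_teal, box_pink, box_cream, box_violet and block_top below 0.01 m and angle between each of box_teal, box_pink, box_cream, box_violet's own z axis and vertical below 0.1 rad and angle between the x axis of each of box_teal, box_pink, box_cream, box_violet and the x axis of photo_block, either way round below 0.15 rad and z of each of box_teal, box_pink, box_cream, box_violet in the frame of block_top above -0.005 m and linear speed of each of box_teal, box_pink, box_cream, box_violet below 0.03 m/s), for 0.3 s.
2. then the focus knob's pointer is at the red index flag (horizontal distance between knob_pointer and index_tip below 0.0055 m and velocity of joint focus_knob between -0.1 and 0.1 rad/s), for 0.3 s.
At the end, for the whole second after the job is handed in: All gift boxes: one upright column (0.1 rad) on the block, each within 10 mm of its centre and 0.15 rad of its long side; cups fully nested, upright, on the bench (centres within 8 mm, top cup's underside below 50 mm); pointer within 5.5 mm (8 degrees) of the flag; boxes and knob at rest (all of step 1 and all of step 2 and angle between each of cup_white, cup_blue, cup_red's own z axis and vertical below 0.1 rad and height (world z) of each of cup_white, cup_blue, cup_red below 0.05 m and horizontal distance between cup_white and cup_blue below 0.008 m and horizontal distance between each of cup_white, cup_blue and cup_red below 0.008 m); the robot touches nothing.
It fails at once if the spool, jar, tin or case is moved more than 3 cm (distance of any of spool, jar, tin, case from where it was at the start of the episode above 0.03 m).
Of box_teal, box_pink, box_cream, box_violet only 3 to 4 are there at a start; the rules pass over those that are not, and their reading is None.
At some moment in a run one of cup_white, cup_blue may be knocked a few centimetres aside while the robot is not near it.
Once in a run the grip may slacken for a moment while it holds something.
It also fails if it takes over 210 s, if anything falls off the work surface, if the arm or the gripper's body presses on something with over 40 N, if the wrist force passes 120 N, or if a joint passes its speed limit or range.

### The arm

A 6-joint arm with a two-finger parallel gripper is mounted at the origin on the work surface. World frame = base frame: x ahead of the robot, y to its left, z up, the work surface at z = 0. Lengths are in m, angles in rad, forces in N, time in s.
With the tool pointing down it reaches from about 0.275 to 0.775 m from the base axis. Payload 14.6 kg.
Tool frame: the origin (TCP) lies at the very end of the fingers, on their centre line; the grasp point (between the pads) lies 19 mm behind it (env.pinch_z is the distance from the TCP to the grasp point, in m); z points along the fingers, y is the line along which they close (so a half turn about z gives the same grasp; the last joint's range is limited). The gripper opens to 85 mm and grips with 20 to 120 N. Pads are 22 mm wide; open, the fingers measure 114 mm over their backs; the gripper's body (76 mm by 85 mm) begins 54 mm behind the grasp point. The pads swing forward as they close: fully open they stand 13 mm farther back than shut.
Start: joints at [1.025, 0.263, -0.048, 1.259, 0, 1.415], TCP at [0.2, 0.485, 0.231] pointing down, gripper open.
Joint ranges: [-2.65, 2.65], [-0.89, 1.7], [-1.18, 1.37], [-2.13, 2.11], [-1.35, 1.29], [-3.14, 3.14]. Speed limits (rad/s): [1.89, 1.89, 2.57, 2.79, 3.14, 3.14].

### API

Orientations are given as a unit quaternion [w, x, y, z].
In Python, from rig import env, hand, planner, status, imaging gives the robot as it stands. Calls block until the motion is done:
- env.goto(position, orientation): joint-space move of the TCP to a pose.
- env.move_l(position, ori=None, vel=0.15, guard=None): straight line of the TCP; ori=None keeps the orientation; vel is the mean speed in m/s. With guard (N) it stops when the force on the tool has changed by that much, and returns True; else False.
- env.goto_joints(angles): joint-space move.
- hand.grip(opening, grasp_force=None): finger opening in m; grasp_force is the grip in N (None keeps the last); returns when the fingers have stopped.
- env.hold(seconds).
- planner.inverse_kinematics(position, orientation): joint angles nearest the present ones, or None.
- status.read_state(): the state.
- imaging.get_image(name): name is "scene" or "top" or "wrist"; returns a dict with "color" (480x640x3 uint8, red, green, blue), "fx", "fy", "cx", "cy" (pixels), "position" and "rotation" of the camera in the world; the wrist camera has in their place "tool_from_camera" (4x4, takes a point from camera to tool coordinates, whose origin is the TCP and whose axes are the flange's). Camera axes: x right, y up, looking along -z (the intrinsics and any distortion apply to the point x, -y, -z); pixel columns grow to the right and rows downward; lengths in m; the calibration is good to about 2 mm. A picture is of the moment at which its call begins: read the wrist's pose just before it. There is no depth.
A pose or a line that the arm cannot do raises env.PlanningError and nothing moves.
- env.hand_in(): hands the job in; it is judged then, once.
Trained networks look in a picture, given as the dict that the camera call returned (one of the last four; its "shot" number tells which), for a name from the list of things; names that differ only in an ending like _2 or _b are one class to them, and where a whole thing is asked for, a point or a joint stands for the part that bears it (a point fixed in the world has none). Each returns a list of dicts, best first, with "confidence" (0 to 1); they miss things now and then, are a little off and sometimes report something else, mostly with a low value. They report only what shows in the picture. A call takes as long as a camera call.
- imaging.spot_in(picture, target): "xyz" ([x, y, z] in m, in the coordinates of the camera as it stood for that picture, good to about 4 mm: the middle of the surface that is visible of it).
- imaging.masks_of(picture, target): "region" (480x640 bool, what is visible of it).
The state is a dict: "time": time; "q": joint angles; "joint_velocities": joint speeds; "joint_efforts": joint torques, N m; "position": TCP position; "ee_rot": TCP orientation; "force": force on the tool from outside, world axes, zero at the start; "ft_torque": the same for the moment, N m; "opening": finger opening in m; "finger_force": force on a finger pad.
Only numpy, scipy, OpenCV 4.12 (cv2) and the standard library are available. Lean on these libraries where they do the work, as an engineer would, in place of code of your own. Each camera call takes 0.05 s, during which the arm holds its last target. There are 200 camera calls.

## Working session

There is one attempt and no reset: what is moved stays moved. The work goes in short steps, each a Python script; the robot and the scene stay as the last script left them, time stands still between calls to the robot, and variables do not carry over. Pictures are saved under pics/ and viewed, at most 14 in all, crops included, and the job is handed in when it is done.

```bash
ls; mkdir -p pics; python3 - <<'E'
from rig import env, hand, planner, status, imaging
import cv2, numpy as np
for n in ("top","scene"):
    p=imaging.get_image(n); cv2.imwrite(f"pics/{n}0.png",p["color"][:,:,::-1])
    R=np.array(p["rotation"]);t=np.array(p["position"]); print(n,t.round(3),R.round(3).tolist(),p["fx"],p["cx"],p["cy"],[k for k in p])
    for o in "box_teal box_pink box_cream box_violet cup_white cup_blue cup_red photo_block focus_unit focus_knob spool jar tin case knob_pointer index_tip".split():
        try: print(o,[((R@np.array(d["xyz"])+t).round(3).tolist(),round(d["confidence"],2)) for d in imaging.spot_in(p,o)[:2]])
        except Exception as e: print(o,e)
s=status.read_state(); print(s["time"],s["ee_rot"],s["opening"])
E
```

```text
pics
top [0.507 0.001 0.918] [0.714, 0.035, -0.045, -0.698] 435.12096801282615 327.6409650775236 240.74676553581583 ['color', 'fx', 'fy', 'cx', 'cy', 'position', 'rotation', 'shot']
box_teal matmul: Input operand 1 has a mismatch in its core dimension 0, with gufunc signature (n?,k),(k,m?)->(n?,m?) (size 3 is different from 4)
box_pink matmul: Input operand 1 has a mismatch in its core dimension 0, with gufunc signature (n?,k),(k,m?)->(n?,m?) (size 3 is different from 4)
box_cream matmul: Input operand 1 has a mismatch in its core dimension 0, with gufunc signature (n?,k),(k,m?)->(n?,m?) (size 3 is different from 4)
box_violet matmul: Input operand 1 has a mismatch in its core dimension 0, with gufunc signature (n?,k),(k,m?)->(n?,m?) (size 3 is different from 4)
cup_white matmul: Input operand 1 has a mismatch in its core dimension 0, with gufunc signature (n?,k),(k,m?)->(n?,m?) (size 3 is different from 4)
cup_blue matmul: Input operand 1 has a mismatch in its core dimension 0, with gufunc signature (n?,k),(k,m?)->(n?,m?) (size 3 is different from 4)
cup_red matmul: Input operand 1 
[... 3216 characters left out ...]
ize 3 is different from 4)
tin matmul: Input operand 1 has a mismatch in its core dimension 0, with gufunc signature (n?,k),(k,m?)->(n?,m?) (size 3 is different from 4)
case matmul: Input operand 1 has a mismatch in its core dimension 0, with gufunc signature (n?,k),(k,m?)->(n?,m?) (size 3 is different from 4)
knob_pointer matmul: Input operand 1 has a mismatch in its core dimension 0, with gufunc signature (n?,k),(k,m?)->(n?,m?) (size 3 is different from 4)
index_tip matmul: Input operand 1 has a mismatch in its core dimension 0, with gufunc signature (n?,k),(k,m?)->(n?,m?) (size 3 is different from 4)
1.7 [ 1.18445920e-05  1.94173237e-01  9.80967254e-01 -3.74202050e-06] 0.08526950224385352
```

View pics/top0.png

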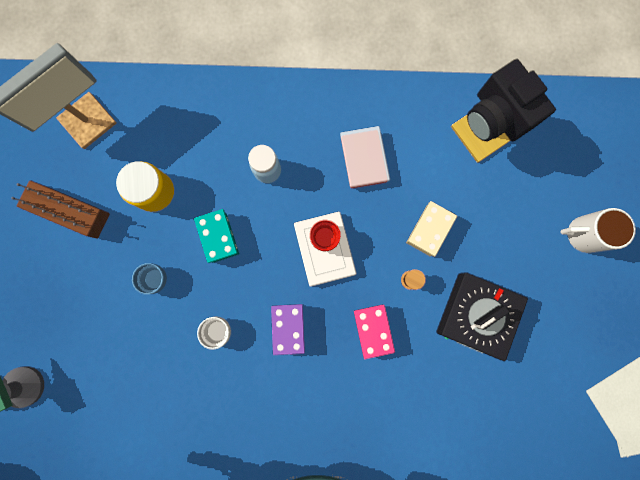

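View pics/scene0.png

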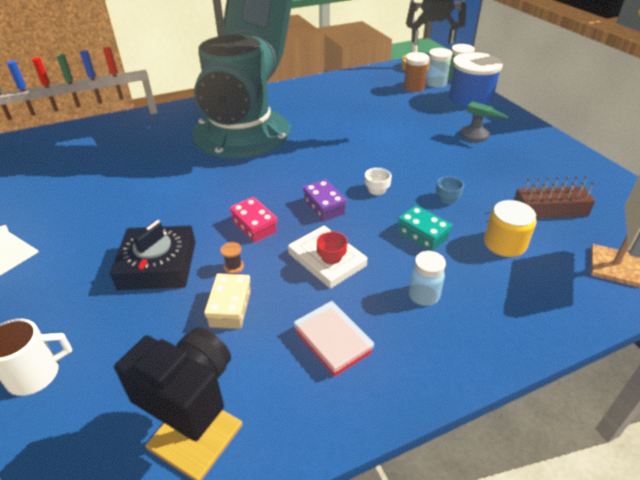

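```bash
cat > h.py <<'E'
from rig import env, hand, planner, status, imaging
import cv2, numpy as np
from scipy.spatial.transform import Rotation as Ro
def rot(q): return Ro.from_quat([q[1],q[2],q[3],q[0]])
def campose(p, st=None):
    if "position" in p: return rot(p["rotation"]).as_matrix(), np.array(p["position"])
    T=np.array(p["tool_from_camera"]); R=rot(st["ee_rot"]).as_matrix()
    return R@T[:3,:3], R@T[:3,3]+np.array(st["position"])
def shoot(n):
    st=status.read_state(); p=imaging.get_image(n); p["RT"]=campose(p,st); return p
def spot(p,o):
    R,t=p["RT"]; return [((R@np.array(d["xyz"])+t).round(3),round(d["confidence"],2)) for d in imaging.spot_in(p,o)]
def plane(p,uv,z):
    R,t=p["RT"]; uv=np.atleast_2d(np.asarray(uv,float))
    d=np.c_[(uv[:,0]-p["cx"])/p["fx"],-(uv[:,1]-p["cy"])/p["fy"],-np.ones(len(uv))]@R.T
    return t+d*((z-t[2])/d[:,2])[:,None]
def pix(p,X):
    R,t=p["RT"]; c=(np.atleast_2d(X)-t)@R
    return np.c_[p["cx"]+p["fx"]*c[:,0]/-c[:,2], p["cy"]-p["fy"]*c[:,1]/-c[:,2]]
def mask(p,o):
    m=imaging.masks_of(p,o); return (m[0]["region"],m[0]["confidence"]) if m else (None,0)
def save(p,n): cv2.imwrite(f"pics/{n}.png",p["color"][:,:,::-1])
def down(yaw):
    "tool pointing down, closing line (tool y) at world angle yaw"
    c,s=np.cos(yaw),np.sin(yaw)
    q=Ro.from_matrix(np.array([[s,c,0],[-c,s,0],[0,0,-1]])).as_quat(); return [q[3],q[0],q[1],q[2]]
E
python3 - <<'E'
from h import *
p=shoot("top"); s=shoot("scene")
for o in "box_teal box_pink box_cream box_violet cup_white cup_blue cup_red photo_block focus_unit focus_knob spool jar tin case knob_pointer index_tip".split():
    print(o,[(a.tolist(),c) for a,c in spot(p,o)[:2]],"|",[(a.tolist(),c) for a,c in spot(s,o)[:2]])
print(p["RT"],p["fy"],env.pinch_z)
E
```

```text
box_teal [([0.609, 0.216, 0.04], 0.65)] | [([0.623, 0.212, 0.041], 0.7)]
box_pink [([0.432, -0.103, 0.045], 0.93)] | [([0.451, -0.1, 0.044], 0.8), ([0.624, -0.02, 0.022], 0.5)]
box_cream [([0.639, -0.222, 0.04], 0.97), ([0.7, 0.355, 0.085], 0.63)] | [([0.657, -0.224, 0.049], 0.68), ([0.623, -0.021, 0.027], 0.46)]
box_violet [] | [([0.449, 0.062, 0.05], 0.67)]
cup_white [([0.417, 0.216, 0.024], 0.75)] | [([0.422, 0.219, 0.032], 0.69)]
cup_blue [([0.526, 0.362, 0.02], 0.68)] | [([0.523, 0.351, 0.028], 0.66)]
cup_red [([0.621, -0.006, 0.042], 0.73)] | [([0.613, 0.006, 0.053], 0.73)]
photo_block [([0.574, -0.005, 0.021], 0.59)] | [([0.61, 0.004, 0.056], 0.71)]
focus_unit [([0.466, -0.309, 0.052], 0.65), ([0.429, 0.063, 0.042], 0.21)] | [([0.492, -0.319, 0.051], 0.98)]
focus_knob [([0.459, -0.321, 0.061], 0.84)] | [([0.474, -0.312, 0.069], 0.78)]
spool [([0.529, -0.178, 0.05], 0.6)] | [([0.543, -0.181, 0.037], 0.77)]
jar [([0.752, 0.12, 0.087], 0.78)] | [([0.775, 0.116, 0.068], 0.68), ([0.611, 0.004, 0.055], 0.16)]
tin [([0.703, 0.354, 0.087], 0.61)] | [([0.727, 0.347, 0.073], 0.68)]
case [([0.789, -0.083, 0.028], 0.75), ([0.635, -0.221, 0.04], 0.2)] | [([0.804, -0.081, 0.03], 0.97), ([0.477, -0.314, 0.068], 0.48)]
knob_pointer [] | [([0.478, -0.313, 0.07], 0.57)]
index_tip [([0.507, -0.352, 0.056], 0.52), ([0.46, -0.319, 0.06], 0.33)] | [([0.523, 0.349, 0.03], 0.39)]
(array([[ 0.02209129,  0.99339888, -0.11256393],
       [-0.99964089,  0.02365652,  0.01258843],
       [ 0.0151682 ,  0.11224542,  0.99356474]]), array([0.50671688, 0.00145837, 0.91794984])) 435.12096801282615 0.0187
```

```bash
cat >> h.py <<'E'
from scipy.optimize import minimize
def boxpts(a,b,h): return np.array([[x,y,z] for x in(-a/2,a/2) for y in(-b/2,b/2) for z in(0,h)])
def ring(r,z,n=40):
    t=np.linspace(0,2*np.pi,n,endpoint=False); return np.c_[r*np.cos(t),r*np.sin(t),0*t+z]
CUP=np.vstack([ring(.021,0),ring(.026,.022),ring(.031,.022),ring(.031,.044)])
BOX=boxpts(.096,.062,.042); BLOCK=boxpts(.136,.1,.024)
UNIT=boxpts(.136,.136,.05)
def fit(p,m,pts,z,yaw=True,init=None):
    "fit x,y(,yaw) of a convex model standing at height z to mask m; returns pose and IoU"
    m=m.astype(np.uint8); n,l,s,_=cv2.connectedComponentsWithStats(m)
    m=(l==1+np.argmax(s[1:,4])).astype(np.uint8)
    c=max(cv2.findContours(m,cv2.RETR_EXTERNAL,cv2.CHAIN_APPROX_NONE)[0],key=len)
    m=cv2.fillPoly(0*m,[cv2.convexHull(c)],1)
    M=cv2.GaussianBlur(cv2.resize(m*255,None,fx=4,fy=4,interpolation=cv2.INTER_LINEAR),(0,0),2)/255.
    ys,xs=np.nonzero(m); x0=plane(p,[xs.mean(),ys.mean()],z+pts[:,2].max()*.7)[0,:2]
    def iou(v):
        Q=pts@Ro.from_euler('z',v[2] if yaw else 0).as_matrix().T+[v[0],v[1],z]
        u=(pix(p,Q)+.5)*4-.5
        h=cv2.convexHull(np.float32(u)); r=cv2.fillPoly(np.zeros(M.shape,np.uint8),[np.int32(h*16)],255,cv2.LINE_AA,4)/255.
        return -np.minimum(r,M).sum()/np.maximum(r,M).sum()
    best=None
    for y0 in (np.linspace(0,np.pi,6,endpoint=False) if yaw else [0]):
        v=[*x0,y0] if yaw else list(x0)
        S=np.vstack([v]+[np.array(v)+d for d in np.diag([.008,.008,.2][:len(v)])])
        r=minimize(iou,v,method="Nelder-Mead",options=dict(initial_simplex=S,maxiter=90,xatol=1e-4,fatol=1e-5))
        if best is None or r.fun<best.fun: best=r
    return best.x.round(4),-round(best.fun,3)
E
python3 - <<'E'
from h import *
for n in("top","scene"):
  p=shoot(n); print(n)
  for o in "box_teal box_pink box_cream box_violet cup_white cup_blue cup_red photo_block focus_unit".split():
    m,c=mask(p,o)
    if m is None: print(o,None); continue
    k=o[:3]
    if k=="pho" :
        mc,_=mask(p,"cup_red"); m=m|(mc if mc is not None and n=="top" else False)
    pts={"box":BOX,"cup":CUP,"pho":BLOCK,"foc":UNIT}[k]
    print(o,round(c,2),*fit(p,m,pts,.024 if o=="cup_red" else 0,k!="cup"))
print(status.read_state()["time"])
E
```

```text
top
box_teal 0.76 [0.6125 0.2196 3.494 ] 0.951
box_pink 0.57 [ 0.4274 -0.1062  0.2354] 0.944
box_cream 0.72 [ 0.6392 -0.2242 -0.4923] 0.949
box_violet 0.56 [0.4282 0.0674 3.201 ] 0.944
cup_white 0.94 [0.419  0.2131] 0.945
cup_blue 0.7 [0.4127 0.0652] 0.528
cup_red 0.75 [ 0.6154 -0.0026] 0.935
photo_block 0.87 [ 0.5929 -0.0033  0.2802] 0.944
focus_unit 0.87 [ 0.4625 -0.3241  1.1952] 0.968
scene
box_teal 0.57 [0.6095 0.2254 0.3455] 0.942
box_pink 0.77 [ 0.4248 -0.1001  0.1841] 0.929
box_cream 0.91 [ 0.6354 -0.2184 -0.5049] 0.955
box_violet 0.95 [0.4253 0.0719 3.1949] 0.939
cup_white 0.65 [0.4131 0.2209] 0.932
cup_blue 0.91 [0.5185 0.3563] 0.93
cup_red 0.89 [0.6141 0.0026] 0.921
photo_block 0.83 [5.9130e-01 1.9000e-03 3.4132e+00] 0.957
focus_unit 0.69 [ 0.4593 -0.3204  1.2062] 0.95
4.5
```

```bash
cat >> h.py <<'E'
def best(pos,yaw):
    "of the two equal grasps, the one with the smaller last-joint motion"
    c=[]
    q0=np.array(status.read_state()["q"])
    for y in (yaw,yaw+np.pi):
        q=planner.inverse_kinematics(list(pos),down(y))
        if q is not None: c.append((abs(np.array(q)-q0).max()+ (5 if abs(q[5])>2.9 else 0),y))
    return min(c)[1]
def hover(pos,yaw):
    y=best(pos,yaw); env.goto(list(pos),down(y)); return y
E
python3 - <<'E'
from h import *
print(hover([.57,0,.26],np.pi/2), status.read_state()["q"])
p=shoot("wrist"); save(p,"w0"); print(np.round(p["tool_from_camera"],3).tolist(),p["fx"])
mr,_=mask(p,"cup_red"); print(fit(p,mr,CUP,.024,False))
mb,_=mask(p,"photo_block"); print(fit(p,mb|mr,BLOCK,0)); print(status.read_state()["time"])
E
```

```text
Traceback (most recent call last):
  File "h.py", line 63, in hover
    y=best(pos,yaw); env.goto(list(pos),down(y)); return y
  File "h.py", line 59, in best
    q=planner.inverse_kinematics(list(pos),down(y))
                                           ~~~~^^^
  File "h.py", line 26, in down
    q=Ro.from_matrix(np.array([[s,c,0],[-c,s,0],[0,0,-1]])).as_quat(); return [q[3],q[0],q[1],q[2]]
      ~~~~~~~~~~~~~~^^^^^^^^^^^^^^^^^^^^^^^^^^^^^^^^^^^^^^^
  File "scipy/spatial/transform/_rotation.pyx", line 1143, in scipy.spatial.transform._rotation.Rotation.from_matrix
ValueError: Non-positive determinant (left-handed or null coordinate frame) in rotation matrix 0: [[ 1.000000e+00  6.123234e-17  0.000000e+00]
 [-6.123234e-17  1.000000e+00  0.000000e+00]
 [ 0.000000e+00  0.000000e+00 -1.000000e+00]].
```

```bash
sed -i 's/\[\[s,c,0\],\[-c,s,0\]/[[-s,c,0],[c,s,0]/' h.py
python3 - <<'E'
from h import *
print(hover([.57,0,.26],np.pi/2), status.read_state()["q"])
p=shoot("wrist"); save(p,"w0"); print(np.round(p["tool_from_camera"],3).tolist(),p["fx"])
mr,_=mask(p,"cup_red"); print(fit(p,mr,CUP,.024,False))
mb,_=mask(p,"photo_block"); print(fit(p,mb|mr,BLOCK,0)); print(status.read_state()["time"])
E
```

```text
1.5707963267948966 [-1.41765974e-01  3.35981982e-01  1.35952607e-01  1.37079640e+00
  1.41676348e-04 -1.42516535e-01]
[[0.001, 0.961, 0.277, 0.071], [1.0, -0.001, -0.0, -0.0], [-0.0, 0.277, -0.961, -0.143], [0.0, 0.0, 0.0, 1.0]] 364.37992561976534
(array([ 0.6151, -0.0018]), np.float64(0.969))
(array([ 0.5928, -0.0017,  0.2826]), np.float64(0.972))
6.8333
```

View pics/w0.png

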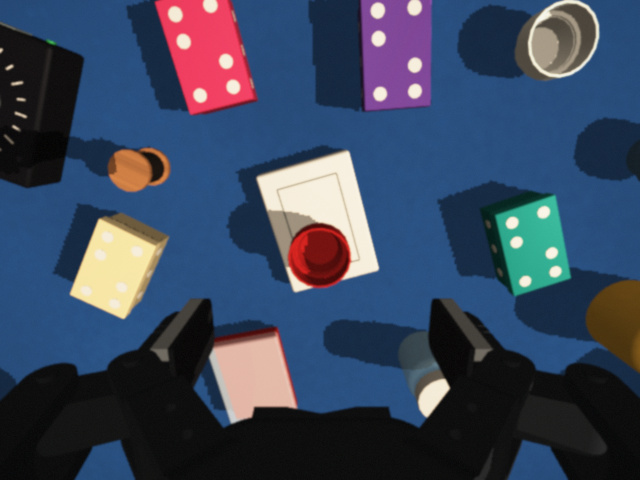

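```bash
cat >> h.py <<'E'
def st(): 
    s=status.read_state(); return dict(t=round(s["time"],1),pos=np.round(s["position"],4).tolist(),op=round(s["opening"],4),ff=np.round(s["finger_force"],1),F=np.round(s["force"],1).tolist())
E
python3 - <<'E'
from h import *
y=np.pi/2
env.goto([.615,-.002,.12],down(y))
print(env.move_l([.615,-.002,.036],vel=.12,guard=15))
hand.grip(.05,grasp_force=40); print(st())
env.move_l([.615,-.002,.16],vel=.15); print(st())
env.goto([.46,.10,.22],down(y)); print(st())
p=shoot("wrist"); save(p,"w1")
m,c=mask(p,"cup_white"); print(c,fit(p,m,CUP,0,False))
p=shoot("top"); 
for o in("cup_white","cup_blue"):
    m,c=mask(p,o); print(o,c,m is not None and fit(p,m,CUP,0,False))
E
```

```text
False
{'t': 8.7, 'pos': [0.6155, -0.0021, 0.0373], 'op': 0.0612, 'ff': np.float64(41.5), 'F': [-2.6, 0.2, 11.2]}
{'t': 9.7, 'pos': [0.6146, -0.002, 0.1591], 'op': 0.0619, 'ff': np.float64(43.6), 'F': [-0.3, 0.3, -0.9]}
{'t': 10.5, 'pos': [0.4604, 0.0999, 0.2198], 'op': 0.0614, 'ff': np.float64(43.6), 'F': [-0.6, -0.5, -0.6]}
0.84 (array([0.4181, 0.2139]), np.float64(0.966))
cup_white 0.65 (array([ 0.5279, -0.3391]), np.float64(0.024))
cup_blue 0.71 (array([ 0.6404, -0.2238]), np.float64(0.51))
```

View pics/w1.png

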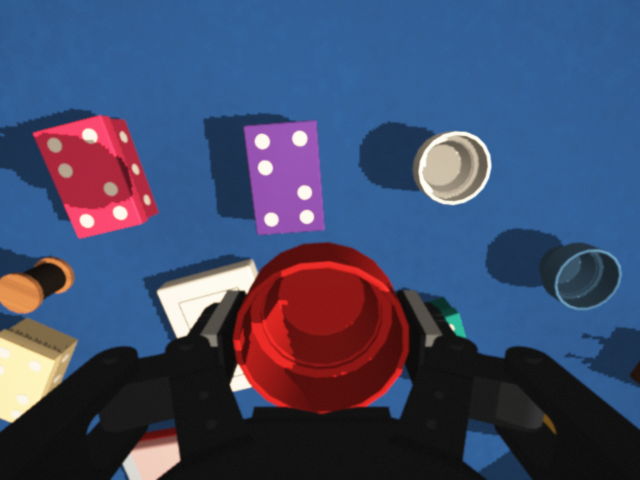

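```bash
python3 - <<'E'
from h import *
y=np.pi/2; x,yy=.4181,.2139
env.goto([x,yy,.10],down(y)); print(st())
print(env.move_l([x,yy,.033],vel=.05,guard=10)); print(st())
hand.grip(.085); print(st())
env.move_l([x,yy,.14],vel=.15)
env.goto([.47,.25,.22],down(y))
p=shoot("wrist"); save(p,"w2")
for o,z in(("cup_red",.022),("cup_white",0),("cup_blue",0)):
    m,c=mask(p,o); print(o,c,m is not None and fit(p,m,CUP,z,False))
E
```

```text
{'t': 11.4, 'pos': [0.4191, 0.2137, 0.1007], 'op': 0.0616, 'ff': np.float64(43.6), 'F': [1.0, 0.2, -0.8]}
True
{'t': 12.6, 'pos': [0.4186, 0.2149, 0.0373], 'op': 0.0616, 'ff': np.float64(49.3), 'F': [-0.6, 2.1, 10.2]}
{'t': 12.9, 'pos': [0.4176, 0.2139, 0.0368], 'op': 0.0851, 'ff': np.float64(0.0), 'F': [-0.3, 0.9, 0.1]}
cup_red 0.84 (array([0.4179, 0.2136]), np.float64(0.974))
cup_white 0.61 (array([0.4549, 0.2461]), np.float64(0.001))
cup_blue 0.73 (array([ 0.8284, -0.0471]), np.float64(0.498))
```

View pics/w2.png

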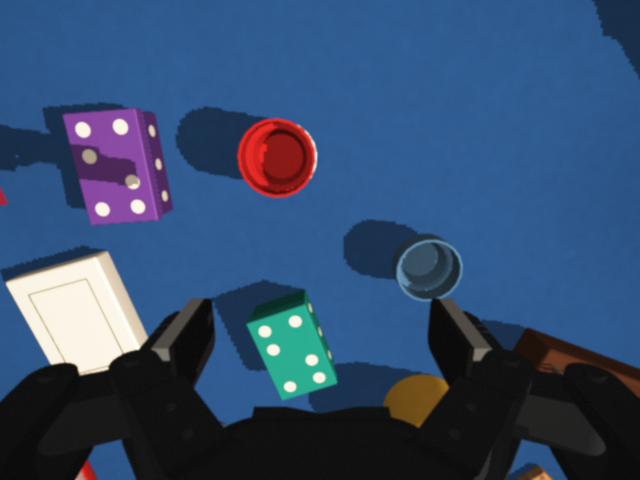

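```bash
cat >> h.py <<'E'
def locate(p,o,z=0,tries=3):
    "best-fitting mask of thing o; new picture on a bad fit"
    k=o[:3]; pts={"box":BOX,"cup":CUP,"pho":BLOCK,"foc":UNIT}[k]; b=(None,0)
    for m in imaging.masks_of(p,o)[:3]:
        if m["region"].sum()<200: continue
        r=fit(p,m["region"],pts,z,k!="cup")
        if r[1]>b[1]: b=r
    if b[1]<.9 and tries>1:
        return locate(shoot("wrist"),o,z,tries-1)
    return b
E
python3 - <<'E'
from h import *
y=np.pi/2
b,i=locate(shoot("wrist"),"cup_blue"); print(b,i)
assert i>.9
env.goto([*b,.12],down(y))
print(env.move_l([*b,.0125],vel=.12,guard=15))
hand.grip(.05,grasp_force=40); print(st())
env.move_l([*b,.17],vel=.15); print(st())
env.goto([.47,.25,.22],down(y)); print(st())
r,i=locate(shoot("wrist"),"cup_red",.022); print(r,i); assert i>.9
env.goto([*r,.13],down(y))
print(env.move_l([*r,.055],vel=.05,guard=10)); print(st())
hand.grip(.085); print(st())
env.move_l([*r,.17],vel=.15)
env.goto([.47,.25,.24],down(y))
p=shoot("wrist"); save(p,"w3"); print(locate(p,"cup_blue",.044),st())
E
```

```text
[0.5212 0.3496] 0.965
False
{'t': 16.6, 'pos': [0.5216, 0.3498, 0.0136], 'op': 0.0614, 'ff': np.float64(41.8), 'F': [-2.9, -2.0, 10.5]}
{'t': 17.8, 'pos': [0.5209, 0.3494, 0.1692], 'op': 0.0612, 'ff': np.float64(43.5), 'F': [0.1, -0.1, -1.3]}
{'t': 18.4, 'pos': [0.4699, 0.2496, 0.2201], 'op': 0.0612, 'ff': np.float64(43.6), 'F': [-1.1, 0.3, -0.9]}
[0.418  0.2134] 0.97
True
{'t': 20.3, 'pos': [0.4184, 0.2141, 0.0595], 'op': 0.0612, 'ff': np.float64(49.6), 'F': [-1.3, 2.1, 11.3]}
{'t': 20.7, 'pos': [0.4175, 0.2134, 0.059], 'op': 0.0851, 'ff': np.float64(0.0), 'F': [-0.6, 0.3, 0.3]}
(array([0.4178, 0.2127]), np.float64(0.976)) {'t': 22.1, 'pos': [0.469, 0.2495, 0.2386], 'op': 0.0847, 'ff': np.float64(0.0), 'F': [-0.9, 0.1, -0.4]}
```

View pics/w3.png

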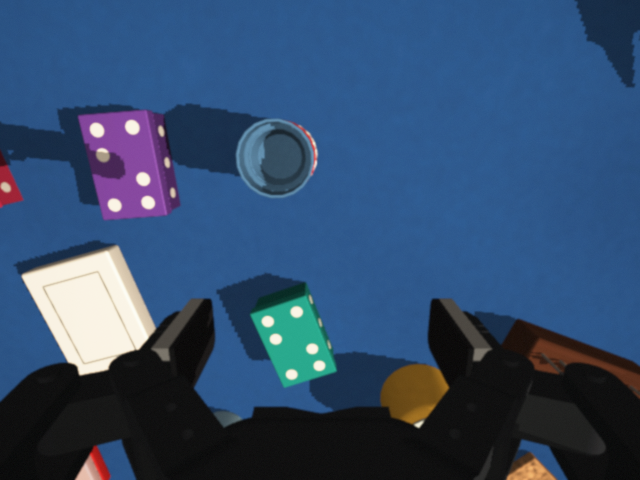

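```bash
cat >> h.py <<'E'
G=.006
def pick(o,guess):
    y=hover([guess[0],guess[1],.24],guess[2]+np.pi/2)
    v,i=locate(shoot("wrist"),o); print(o,v,i); assert i>.9
    d=(v[2]-guess[2]+np.pi/2)%np.pi-np.pi/2; assert np.hypot(*(v[:2]-guess[:2]))<.03 and abs(d)<.2
    y+=d
    env.goto([v[0],v[1],.10],down(y))
    print("hit",env.move_l([v[0],v[1],G],vel=.12,guard=15))
    hand.grip(.05,grasp_force=50); print(st())
    env.move_l([v[0],v[1],.25],vel=.2); print(st())
    return status.read_state()["opening"]>.055
def place(B,n):
    z=.024+.042*n
    y=hover([B[0],B[1],.26 if n<3 else .28],B[2]+np.pi/2)
    env.move_l([B[0],B[1],z+G+.02],vel=.15); print("above",st())
    print("contact",env.move_l([B[0],B[1],z+G-.004],vel=.03,guard=8),st())
    hand.grip(.085)
    env.move_l([B[0],B[1],z+.11],vel=.15); print(st())
E
python3 - <<'E'
from h import *
hover([.57,0,.26],np.pi/2)
B,i=locate(shoot("wrist"),"photo_block"); print(B,i)
B2,i=locate(shoot("top"),"photo_block"); print(B2,i)
open("B.txt","w").write(repr(B.tolist()))
assert pick("box_pink",[.427,-.105,.23])
place(B,0)
B=[*B]; hover([.56,0,.28],np.pi/2); p=shoot("wrist"); save(p,"w4"); print(locate(p,"box_pink",.024),locate(p,"photo_block"))
E
```

```text
[ 0.5924 -0.0022  0.2807] 0.98
[ 5.9260e-01 -2.2000e-03  3.4183e+00] 0.981
box_pink [ 0.4285 -0.1042  0.2294] 0.959
hit False
{'t': 26.2, 'pos': [0.4289, -0.1044, 0.0068], 'op': 0.0616, 'ff': np.float64(53.1), 'F': [-1.4, 0.3, 9.4]}
{'t': 27.6, 'pos': [0.4281, -0.104, 0.2492], 'op': 0.0614, 'ff': np.float64(54.6), 'F': [0.3, -0.6, -1.8]}
above {'t': 29.9, 'pos': [0.5928, -0.0023, 0.0507], 'op': 0.0613, 'ff': np.float64(54.6), 'F': [-0.1, -0.5, -1.7]}
contact True {'t': 30.5, 'pos': [0.5922, -0.0022, 0.0306], 'op': 0.0614, 'ff': np.float64(55.7), 'F': [-0.8, -0.3, 5.1]}
{'t': 31.7, 'pos': [0.592, -0.0022, 0.1332], 'op': 0.0853, 'ff': np.float64(0.0), 'F': [0.6, -0.3, 0.6]}
(array([ 0.5918, -0.0025,  0.2796]), np.float64(0.963)) (array([ 0.5924, -0.0021,  0.277 ]), np.float64(0.98))
```

View pics/w4.png

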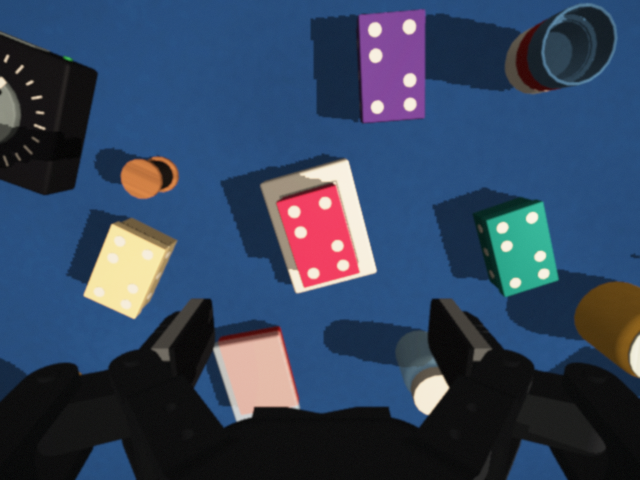

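```bash
python3 - <<'E'
from h import *
B=np.array(eval(open("B.txt").read()))
for n,(o,g) in enumerate([("box_violet",[.428,.068,.055]),("box_teal",[.612,.220,.349])],1):
    assert pick(o,g); place(B,n)
    hover([.56,0,.30],np.pi/2); p=shoot("wrist"); r=locate(p,o,.024+.042*n); print("PLACED",o,r)
    assert np.hypot(*(r[0][:2]-B[:2]))<.006
save(p,"w5")
E
```

```text
box_violet [0.4288 0.0673 3.2188] 0.965
hit False
{'t': 35.2, 'pos': [0.4292, 0.0673, 0.0067], 'op': 0.0615, 'ff': np.float64(53.1), 'F': [-2.5, 0.5, 10.4]}
{'t': 36.6, 'pos': [0.4284, 0.0673, 0.2492], 'op': 0.0615, 'ff': np.float64(54.6), 'F': [0.3, -0.5, -2.5]}
above {'t': 38.6, 'pos': [0.5928, -0.0022, 0.0928], 'op': 0.0615, 'ff': np.float64(54.6), 'F': [-0.2, 0.4, -2.3]}
contact True {'t': 39.2, 'pos': [0.5922, -0.0022, 0.0726], 'op': 0.0613, 'ff': np.float64(55.7), 'F': [-1.6, 0.9, 5.6]}
{'t': 40.4, 'pos': [0.592, -0.0021, 0.1752], 'op': 0.0848, 'ff': np.float64(0.0), 'F': [-0.0, -0.3, -0.7]}
PLACED box_violet (array([ 0.592 , -0.0027,  0.2852]), np.float64(0.966))
box_teal [0.6124 0.2208 0.3471] 0.97
hit False
{'t': 44.0, 'pos': [0.6129, 0.2209, 0.0069], 'op': 0.0611, 'ff': np.float64(55.3), 'F': [-1.0, -0.4, 6.2]}
{'t': 45.4, 'pos': [0.612, 0.2207, 0.2491], 'op': 0.0612, 'ff': np.float64(54.6), 'F': [-0.3, -0.1, -1.7]}
above {'t': 47.3, 'pos': [0.5929, -0.0019, 0.1347], 'op': 0.0616, 'ff': np.float64(54.6), 'F': [0.3, -0.4, -3.3]}
contact True {'t': 47.9, 'pos': [0.5923, -0.0022, 0.1147], 'op': 0.0613, 'ff': np.float64(55.8), 'F': [-0.8, 0.7, 4.1]}
{'t': 49.1, 'pos': [0.5921, -0.0022, 0.2171], 'op': 0.085, 'ff': np.float64(0.0), 'F': [0.1, 0.9, 0.1]}
PLACED box_teal (array([ 0.5921, -0.0027,  0.2823]), np.float64(0.968))
```

```bash
python3 - <<'E'
from h import *
B=np.array(eval(open("B.txt").read()))
o="box_cream"
assert pick(o,[.638,-.222,-.496]); place(B,3)
hover([.54,0,.32],np.pi/2); p=shoot("wrist"); r=locate(p,o,.15); print("PLACED",o,r)
env.goto([.49,-.20,.32],down(np.pi/2)); hover([.44,-.32,.26],np.pi/2)
p=shoot("wrist"); print(locate(p,"focus_unit"),spot(p,"index_tip"),spot(p,"knob_pointer"),spot(p,"focus_knob"))
save(p,"w6full")
u=plane
q=pix(p,[.4625,-.324,.055])[0].astype(int); print(q)
x0,y0=max(q[0]-100,0),max(q[1]-100,0); c=p["color"][y0:y0+200,x0:x0+200]
print(x0,y0); cv2.imwrite("pics/w6.png",cv2.resize(c,(600,600),interpolation=cv2.INTER_CUBIC)[:,:,::-1])
print(p["RT"][0].tolist(),p["RT"][1].tolist(),p["fx"],p["fy"],p["cx"],p["cy"])
E
```

```text
box_cream [ 0.6388 -0.2218 -0.4882] 0.958
hit False
{'t': 52.7, 'pos': [0.6392, -0.2221, 0.007], 'op': 0.0612, 'ff': np.float64(55.0), 'F': [-0.5, 0.2, 6.2]}
{'t': 54.1, 'pos': [0.6385, -0.2216, 0.2491], 'op': 0.0616, 'ff': np.float64(54.4), 'F': [-0.1, -0.0, -0.8]}
above {'t': 55.8, 'pos': [0.5929, -0.0027, 0.1767], 'op': 0.0609, 'ff': np.float64(54.4), 'F': [0.3, 0.4, -1.9]}
contact True {'t': 56.5, 'pos': [0.5923, -0.0021, 0.1568], 'op': 0.0613, 'ff': np.float64(55.5), 'F': [-0.8, -1.0, 5.2]}
{'t': 57.7, 'pos': [0.5921, -0.0022, 0.2591], 'op': 0.0848, 'ff': np.float64(0.0), 'F': [-0.1, 0.3, -0.2]}
PLACED box_cream (array([ 0.5921, -0.0028,  0.274 ]), np.float64(0.956))
(array([ 0.4624, -0.3237,  1.2054]), np.float64(0.982)) [(array([ 0.511, -0.347,  0.055]), 0.64), (array([ 0.545, -0.038,  0.022]), 0.22)] [(array([ 0.453, -0.326,  0.06 ]), 0.76)] [(array([ 0.457, -0.324,  0.059]), 0.61)]
[316 231]
216 131
[[-0.0012801325601954096, -0.9608802204664803, -0.2769613026704564], [0.9999990089910608, -0.0010677832642083376, -0.0009175270003403085], [0.0005858989025460914, -0.27696220275551764, 0.960880635129716]] [0.3698586924569761, -0.31976261965586594, 0.4029911171912604] 364.37992561976534 364.37992561976534 320.9533010672219 238.9009565649746
```

View pics/w6.png

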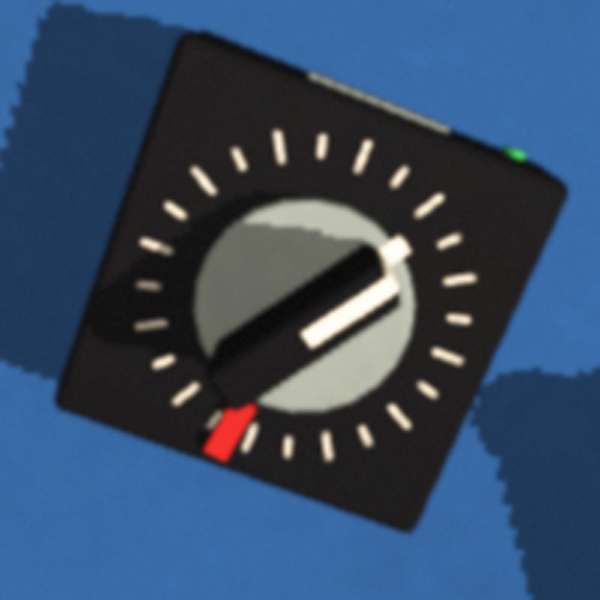

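```bash
python3 - <<'E'
from h import *
s=status.read_state(); p=shoot("wrist"); C=np.array([.4624,-.3237])
def w(c,z):
    uv=np.array([216+(c[0]+.5)/3-.5,131+(c[1]+.5)/3-.5]); d=plane(p,uv,z)[0,:2]-C; return d.round(4),np.hypot(*d).round(4),np.degrees(np.arctan2(d[1],d[0])).round(1)
for n,c,z in [("flag in",(245,403),.051),("flag out",(218,452),.051),("tip",(402,244),.061),("tipbase",(388,264),.061),("bar line out",(397,290),.096),("line in",(306,342),.096)]: print(n,*w(c,z))
# flag by colour
im=p["color"].astype(int); m=(im[...,0]>180)&(im[...,1]<90)&(im[...,2]<90)
v,u=np.nonzero(m); d=plane(p,np.c_[u,v],.051)[:,:2]-C; k=np.hypot(*d.T)<.07; d=d[k]; r=np.hypot(*d.T)
print("red",len(d),d.mean(0),np.degrees(np.arctan2(*d.mean(0)[::-1])),r.min(),r.max())
E
```

```text
flag in [ 0.0375 -0.02  ] 0.0425 -28.1
flag out [ 0.0556 -0.0297] 0.063 -28.1
tip [-0.0203  0.0316] 0.0376 122.7
tipbase [-0.0137  0.0273] 0.0306 116.7
bar line out [-0.0141  0.0277] 0.0311 116.9
line in [0.0018 0.0013] 0.0022 35.9
red 147 [ 0.04737695 -0.02571105] -28.488290258156322 0.04227125739783368 0.0643589921443415
```

```bash
python3 - <<'E'
from h import *
C=[.4624,-.3237]; y0=np.radians(209)
env.goto([*C,.16],down(y0)); print(status.read_state()["q"][5])
print(env.move_l([*C,.067],vel=.08,guard=12),st())
hand.grip(.0,grasp_force=40); print(st())
q=np.array(status.read_state()["q"]); q0=q[5]; tot=np.radians(147.3)
for k in range(1,9):
    q[5]=q0+tot*k/8; env.goto_joints(q.tolist()); s=status.read_state(); print(round(np.degrees(s["q"][5]-q0),1),np.round(s["ft_torque"],2),round(s["opening"],4))
    if abs(s["ft_torque"][2])>3: print("stall?"); break
print(st())
E
```

```text
-2.8311848559739157
False {'t': 63.0, 'pos': [0.4626, -0.3239, 0.0675], 'op': 0.0849, 'ff': np.float64(0.0), 'F': [-0.2, 0.4, 0.5]}
{'t': 63.7, 'pos': [0.4638, -0.3238, 0.0674], 'op': 0.0152, 'ff': np.float64(43.9), 'F': [8.9, 2.2, 1.4]}
18.2 [ 0.14  0.34 -0.06] 0.0154
36.5 [ 0.21  0.71 -0.02] 0.0153
54.8 [ 0.47  1.18 -0.06] 0.0148
73.3 [ 0.6   1.28 -0.02] 0.0154
91.8 [ 0.83  1.33 -0.08] 0.0154
110.2 [ 1.04  1.29 -0.09] 0.0156
128.6 [ 1.24  1.14 -0.1 ] 0.0154
147.0 [ 1.34  1.   -0.09] 0.0154
{'t': 66.9, 'pos': [0.4634, -0.3229, 0.0674], 'op': 0.0154, 'ff': np.float64(44.8), 'F': [-6.1, 6.7, 6.8]}
```

```bash
python3 - <<'E'
from h import *
s=status.read_state(); x=s["position"]
hand.grip(.085); env.move_l([x[0],x[1],.20],vel=.12)
hover([.44,-.32,.26],np.pi/2)
p=shoot("wrist"); cv2.imwrite("pics/w7.png",cv2.resize(p["color"][131:331,216:416],(600,600),interpolation=cv2.INTER_CUBIC)[:,:,::-1])
env.goto([.40,-.30,.34],down(np.pi/2)); 
t=shoot("top"); save(t,"top1")
for o,z in (("cup_blue",.044),("box_cream",.15)):
    print(o,locate(t,o,z,1))
print(st())
E
```

```text
cup_blue (array([0.4185, 0.2125]), np.float64(0.943))
box_cream (array([ 0.5914, -0.004 ,  3.4099]), np.float64(0.955))
{'t': 70.1, 'pos': [0.4001, -0.2999, 0.3386], 'op': 0.0849, 'ff': np.float64(0.0), 'F': [-0.2, 0.1, -0.2]}
```

View pics/w7.png

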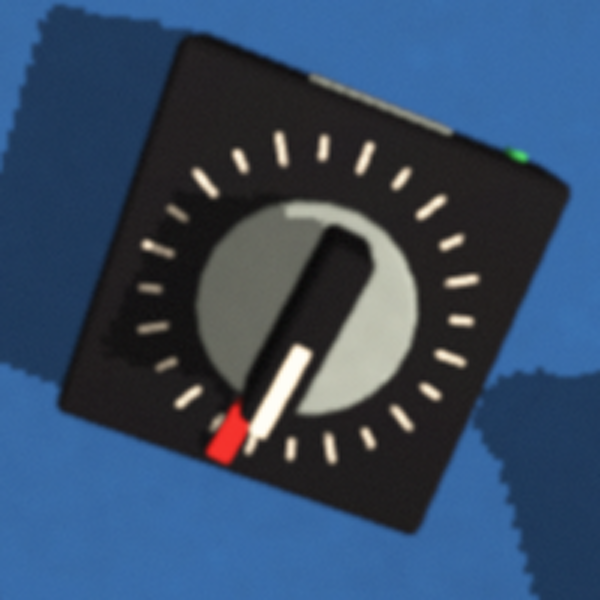

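View pics/top1.png

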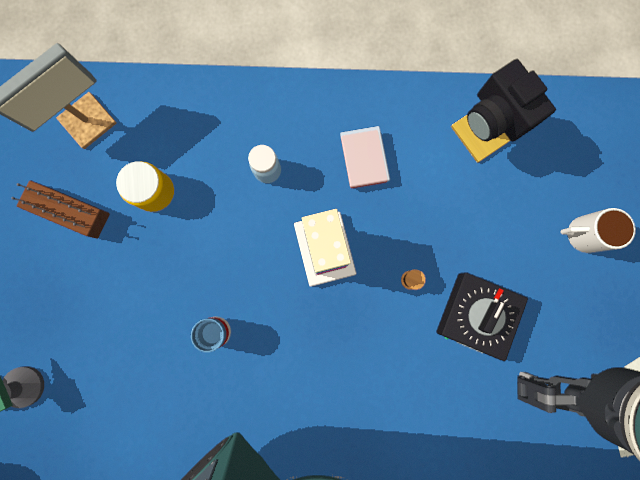

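```bash
python3 - <<'E'
from h import *
hover([.44,-.32,.26],np.pi/2); p=shoot("wrist"); C=np.array([.4624,-.3237])
f=lambda c,z:plane(p,[216+(c[0]+.5)/3-.5,131+(c[1]+.5)/3-.5],z)[0,:2]
a,b=f((301,350),.096),f((258,435),.096); ang=lambda d:np.degrees(np.arctan2(d[1],d[0])).round(1)
i,o=f((240,405),.051),f((222,455),.051)
print("line",ang(b-a),"from C",ang(b-C),(a-C).round(4),(b-C).round(4)); print("flag",ang(o-i),ang((i+o)/2-C),(i-C).round(4))
im=p["color"].astype(int); v,u=np.nonzero((im.min(2)>200)); d=plane(p,np.c_[u,v],.096)[:,:2]-C
k=(np.hypot(*d.T)<.036); d=d[k]; w=np.linalg.svd(d-d.mean(0))[2][0]; w*=np.sign(w[0]); print(len(d),d.mean(0),ang(w),ang(d.mean(0)))
E
```

```text
line -25.9 from C -24.3 [ 0.0026 -0.0002] [ 0.0294 -0.0133]
flag -19.6 -28.8 [ 0.0363 -0.0217]
174 [ 0.01629092 -0.00714087] -31.8 -23.7
```

```bash
python3 -c "
from h import *
env.hold(.5); print(env.hand_in(), st())"
```

```text
the job is handed in; nothing more can be done
the job is handed in; nothing more can be done
```

The job is handed in, and by the last camera checks all three parts are in place: the cups are nested on the bench, the four boxes are in one square column on the block, and the pointer is within an estimated 4° of the flag (8° allowed). The judge's verdict did not come back.

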